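# Find the rocking corner of the riveting jig and press its shim home

### The job

One corner of the riveting jig rocks because its taper shim has worked loose: press down on the four corner lugs in turn with a fingertip until you find the one that gives, then press that lug's shim in until its upturned tab is flat against the lug, and last press down on that same lug again to make sure it now sits solid. Only touch and press: grasp and lift nothing, do not shift the jig, leave the things lying around it alone, and finish clear of everything.

Things in the scene. Friction and masses are not known exactly. Their poses are not given: they have to be found in the camera images.
- jig: riveting jig, 2.8 kg, loose on four feet: cast grey plate 212 (x) x 160 (y) mm, top 26 mm above the bench, with a folded stainless tray and two toggle clamps (63 mm above the bench; handles to 145 mm from the centre along x). Origin at bench height under the centre; x from its near to its far end, y to its left, z up. A flat lug at each corner, on a rubber foot and a taper shim
- lug_near_left (a point): press spot, above the foot, on top of the near left lug (near = robot's end): 23 mm above the bench, at -75, 125 mm in the jig's frame. Lug 40 mm along x, 12 mm thick, reaching 75 mm beyond the plate's side. Three lugs are solid; the loose one stands level, gives from about 2 N, sinks 3.5 to 5 mm by about 5 N and springs back
- lug_near_right (a point): press spot, above the foot, on top of the near right lug (near = robot's end): 23 mm above the bench, at -75, -125 mm in the jig's frame. Lug 40 mm along x, 12 mm thick, reaching 75 mm beyond the plate's side. Three lugs are solid; the loose one stands level, gives from about 2 N, sinks 3.5 to 5 mm by about 5 N and springs back
- lug_far_left (a point): press spot, above the foot, on top of the far left lug (near = robot's end): 23 mm above the bench, at 75, 125 mm in the jig's frame. Lug 40 mm along x, 12 mm thick, reaching 75 mm beyond the plate's side. Three lugs are solid; the loose one stands level, gives from about 2 N, sinks 3.5 to 5 mm by about 5 N and springs back
- lug_far_right (a point): press spot, above the foot, on top of the far right lug (near = robot's end): 23 mm above the bench, at 75, -125 mm in the jig's frame. Lug 40 mm along x, 12 mm thick, reaching 75 mm beyond the plate's side. Three lugs are solid; the loose one stands level, gives from about 2 N, sinks 3.5 to 5 mm by about 5 N and springs back
- shim_a_tab (a point): top edge, middle of outer face, of shim a's upturned tab (upright plate 36 mm wide, 30 mm high, 4 mm thick, on the bench). Steel horseshoe taper shim, pushed under a lug from its near side; press the tab's outer face towards the jig's +x. Shims change places: each belongs to the lug whose press spot is 24 to 53 mm ahead of its tab. Looks do not show which is loose
- shim_a (a joint): how far shim a is pressed in, m: 0 = tab 28 mm off its lug's near face, 0.028 = tab flat against it. The loose shim starts at 0 to 0.008, slides with about 2 N (more over the last mm, as it takes up the lug) and stops solid at 0.028; a tight one stands at 0 to 0.009 and goes no more than 1.5 mm further
- shim_b_tab (a point): top edge, middle of outer face, of shim b's upturned tab (upright plate 36 mm wide, 30 mm high, 4 mm thick, on the bench). Steel horseshoe taper shim, pushed under a lug from its near side; press the tab's outer face towards the jig's +x. Shims change places: each belongs to the lug whose press spot is 24 to 53 mm ahead of its tab. Looks do not show which is loose
- shim_b (a joint): how far shim b is pressed in, m: 0 = tab 28 mm off its lug's near face, 0.028 = tab flat against it. The loose shim starts at 0 to 0.008, slides with about 2 N (more over the last mm, as it takes up the lug) and stops solid at 0.028; a tight one stands at 0 to 0.009 and goes no more than 1.5 mm further
- shim_c_tab (a point): top edge, middle of outer face, of shim c's upturned tab (upright plate 36 mm wide, 30 mm high, 4 mm thick, on the bench). Steel horseshoe taper shim, pushed under a lug from its near side; press the tab's outer face towards the jig's +x. Shims change places: each belongs to the lug whose press spot is 24 to 53 mm ahead of its tab. Looks do not show which is loose
- shim_c (a joint): how far shim c is pressed in, m: 0 = tab 28 mm off its lug's near face, 0.028 = tab flat against it. The loose shim starts at 0 to 0.008, slides with about 2 N (more over the last mm, as it takes up the lug) and stops solid at 0.028; a tight one stands at 0 to 0.009 and goes no more than 1.5 mm further
- shim_d_tab (a point): top edge, middle of outer face, of shim d's upturned tab (upright plate 36 mm wide, 30 mm high, 4 mm thick, on the bench). Steel horseshoe taper shim, pushed under a lug from its near side; press the tab's outer face towards the jig's +x. Shims change places: each belongs to the lug whose press spot is 24 to 53 mm ahead of its tab. Looks do not show which is loose
- shim_d (a joint): how far shim d is pressed in, m: 0 = tab 28 mm off its lug's near face, 0.028 = tab flat against it. The loose shim starts at 0 to 0.008, slides with about 2 N (more over the last mm, as it takes up the lug) and stops solid at 0.028; a tight one stands at 0 to 0.009 and goes no more than 1.5 mm further
- pen: black felt pen, 105 mm long and 12 mm thick, lying in front of the jig; origin at the middle of its underside; leave it alone
- tape_roll: roll of masking tape, 84 mm across, 20 mm high, lying flat beside the jig's right side; origin at the middle of its underside; leave it alone
- tape_measure: yellow tape measure, 62 x 34 x 58 mm, standing beside the jig's left side; origin at the middle of its underside; leave it alone
- scissors: scissors with teal handles, 175 mm long, lying to the left; origin at the middle of its underside; leave it alone
- cutter: yellow cutter knife, 165 mm long, lying beyond the jig; origin at the middle of its underside; leave it alone
- riveter: plier-type hand riveter, 245 mm long, 24 mm thick, lying to the right; origin at the middle of its underside; leave it alone
- rivet_tray: open black plastic tray of rivets, 150 x 105 x 35 mm, at the left; origin at the middle of its underside; leave it alone

How it is judged:
By the outcome, as a careful person would: the job done as asked, in the order asked, and still so for the second after the job is handed in, with the robot touching nothing.
It also fails if it takes over 64 s, if anything falls off the work surface, if the arm or the gripper's body presses on something with over 40 N, if the wrist force passes 120 N, or if a joint passes its speed limit or range.

### The arm

A 6-joint arm with a two-finger parallel gripper is mounted at the origin on the work surface. World frame = base frame: x ahead of the robot, y to its left, z up, the work surface at z = 0. Lengths are in m, angles in degrees, forces in N, time in s.
With the tool pointing down it reaches from about 0.4 to 0.825 m from the base axis. Payload 7 kg.
Tool frame: the origin (TCP) lies between the finger pads; the fingertips stand 19 mm ahead of it and the grasp point (between the pads) is the TCP (r.finger_overhang is the distance from the TCP to the fingertips, in m); z points along the fingers, y is the direction in which the jaws open and shut (so a half turn about z gives the same grasp; the last joint's range is limited). The gripper opens to 88 mm and grips with 3 to 60 N. Pads are 19 mm wide; open, the fingers measure 130 mm over their backs; the gripper's body (78 mm by 193 mm) begins 47 mm behind the grasp point.
Start: joints at [86.293, 20.546, 0.682, 0, -70.136, -16.507], TCP at [0.233, 0.633, 0.246] pointing down, gripper open.
Joint ranges: [-176.03, 176.03], [-82.01, 121.73], [-58.28, 71.71], [-173.87, 95.51], [-174.79, -0.11], [-173.66, 173.66]. Speed limits (degrees/s): [136.94, 136.94, 172.46, 180, 180, 180].

### API

Orientations are given as [roll, pitch, yaw] about the fixed x, y, z axes, in that order (R = Rz(yaw) Ry(pitch) Rx(roll)).
In Python, from plant import r, optics gives the robot as it stands. The module is installed in compiled form; this text tells all that it offers.
- The arm moves only by the tool step_arm, never from a script. Its argument "increments" is a list of rows, each an object of numbers: "tx", "ty", "tz": the shift along the world's x, y, z in mm; "ax", "ay", "az": the turn, a rotation vector about the world's x, y, z in degrees; "claw": the gripper command: -1 is shut, 1 is fully open, values between are in proportion. In form: [{"tx": .., "ty": .., "tz": .., "ax": .., "ay": .., "az": .., "claw": ..}, ...]. A call has 1 to 12 rows; each row shifts and turns the commanded pose from where the row before left it; what a row does not reach is not made up. A row lasts 1/10 s, in which the tool goes at most 50 mm and 8.59 degrees, less where a joint would pass 70% of its speed; a pose out of reach is approached as far as the arm can. A call with a gripper value outside its range is refused whole. The fingers move at their own pace and stop on an object; "newtons" is the grip in N (left out, the last holds). Time passes only in rows, so rows that do not move let the fingers close. It gives the time, the measured TCP pose, the force and the opening at its end, in the units of the state.
- r.get_state(): the state, without advancing time (a new reading comes with each control period).
- optics.capture(name): name is "scene" or "side" or "wrist"; returns a dict with "image" (384x512x3 uint8, blue, green, red), "depth" (384x512 float32, m along the optical axis (not along the pixel's ray), 0 where there is no reading), "fx", "fy", "cx", "cy" (pixels), "R" (3x3) and "t" (3): a world point X has camera coordinates R X + t. Camera axes: x right, y down, z forward; pixel columns grow to the right and rows downward; lengths in m; the calibration is good to about 2 mm. A picture is of the moment at which its call begins.
- r.close_job(): hands the job in, once; it reports no verdict.
The state is a dict: "time_s": time; "joints": joint angles; "qd": joint speeds; "joint_torque": joint torques, N m; "tcp_pos": TCP position; "eef_rot": TCP orientation; "contact_force": force on the tool from outside, world axes, zero at the start; "moment": the same for the moment, N m; "gripper_width": finger opening in m.
Only numpy, scipy, OpenCV 4.12 (cv2) and the standard library are available. Lean on these libraries where they do the work, as an engineer would, in place of code of your own. Each camera call takes 0.05 s, during which the arm holds its last target. There are 200 camera calls.

## Working session

There is one attempt and no reset: what is moved stays moved. The work goes in short steps, Python scripts to look and compute and a tool call to move; the robot and the scene stay as the last step left them, time stands still between calls to the robot, and variables do not carry over. Pictures are saved under pics/ and viewed, about 8 in all and at most 12, crops included, and the job is handed in when it is done.

Besides the shell and the picture viewer there is one more tool, called after "Emit:" by a JSON object that holds its "op" and its "data", one argument or row to a line. step_arm: Moves the arm, as the interface text tells. Its arguments: {"type":"object","properties":{"increments":{"type":"array","items":{"type":"object","properties":{"tx":{"type":"number"},"ty":{"type":"number"},"tz":{"type":"number"},"ax":{"type":"number"},"ay":{"type":"number"},"az":{"type":"number"},"claw":{"type":"number"}}}},"newtons":{"type":"number"}},"required":["increments"]}

```bash
mkdir -p pics; cat > h.py <<'E'
from plant import r, optics
import numpy as np, cv2
def snap(n,f):
    c=optics.capture(n); cv2.imwrite(f'pics/{f}.png',c['image']); np.savez(f'{f}.npz',**c); return c
def pix(c,u,v,d=None):
    u0,v0=int(round(u)),int(round(v))
    if d is None:
        w=c['depth'][v0-1:v0+2,u0-1:u0+2]; w=w[w>0]; d=np.median(w)
    p=np.array([(u-c['cx'])/c['fx']*d,(v-c['cy'])/c['fy']*d,d])
    return c['R'].T@(p-c['t'])
def pixz(c,u,v,z):
    ray=c['R'].T@np.array([(u-c['cx'])/c['fx'],(v-c['cy'])/c['fy'],1]); o=-c['R'].T@c['t']
    return o+ray*(z-o[2])/ray[2]
E
python3 - <<'E'
from h import *
a=snap('scene','s1'); b=snap('side','d1')
for c in(a,b): print(-c['R'].T@c['t'],c['R'][2],c['fx'])
print(r.get_state())
big=lambda c:cv2.resize(c['image'],(800,600),interpolation=cv2.INTER_CUBIC)
cv2.imwrite('pics/s1b.png',big(a)); cv2.imwrite('pics/d1b.png',big(b))
E
```

```text
[1.1192081  0.89449917 0.72753574] [-0.42078916 -0.72100026 -0.55054074] 392.30250882538235
[ 0.35251797 -1.13917379  0.79125195] [ 0.16862743  0.82558213 -0.53849692] 449.84686930463835
{'time_s': 0.1, 'joints': array([ 8.62949547e+01,  2.05870458e+01,  6.39486687e-01, -1.64071578e-02,
       -7.01363042e+01, -1.65056496e+01]), 'qd': array([-0.006385  , -0.17763436,  0.13948323,  0.12973731, -0.06954284,
        0.01102062]), 'joint_torque': array([-1.09176755e-03, -5.84167671e+01,  2.93749416e+01,  7.01537266e+00,
        1.00962451e-02, -4.99862654e-05]), 'tcp_pos': array([0.23309784, 0.63304307, 0.24472728]), 'eef_rot': array([ 1.79915210e+02, -9.03935698e-03, -2.02162744e+01]), 'contact_force': array([ 1.43597233,  0.91871675, -0.03026836]), 'moment': array([ 0.04324838, -0.03265114,  0.06350523]), 'gripper_width': 0.0873668684454721}
```

View pics/s1b.png

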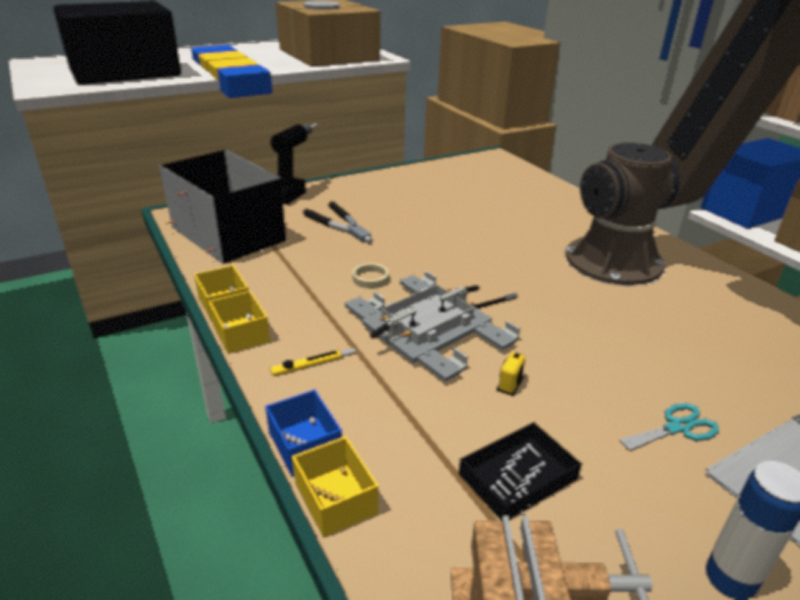

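View pics/d1b.png

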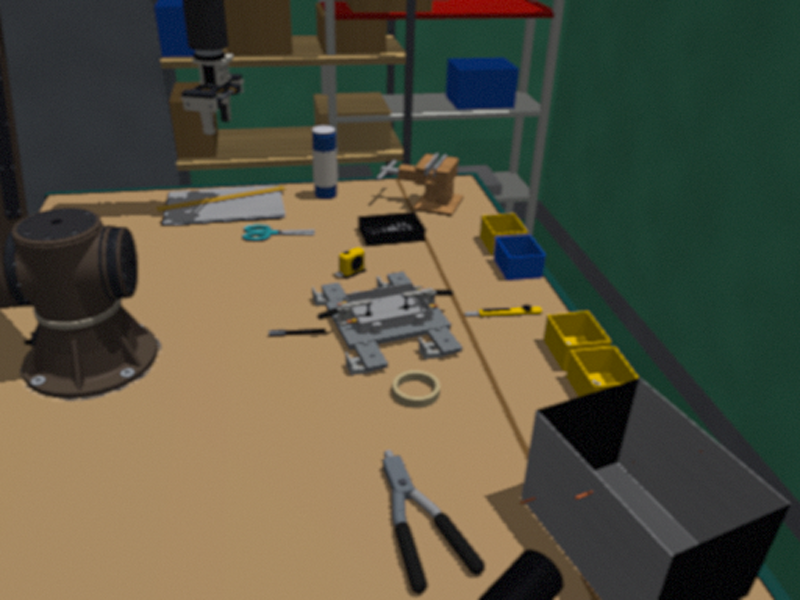

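```bash
python3 - <<'E'
from h import *
a=np.load('s1.npz'); b=np.load('d1.npz')
k=512/800
for n,c,uv in(('s',a,[(430,320),(440,368),(502,335),(368,307),(418,285)]),('d',b,[(380,310),(368,352),(437,342),(330,295),(395,283)])):
    for u,v in uv: print(n,pix(c,u*k,v*k).round(3))
w=optics.capture('wrist'); print(-w['R'].T@w['t'],w['R'],w['fx'],w['cx'],w['cy'])
A=cv2.resize(a['image'][165:250,212:342],(780,510),interpolation=cv2.INTER_CUBIC)
cv2.imwrite('pics/s1c.png',A)
E
```

```text
s [0.562 0.049 0.029]
s [0.623 0.184 0.025]
s [0.459 0.152 0.024]
s [ 0.648 -0.057  0.023]
s [ 0.51  -0.085  0.023]
d [0.55  0.047 0.026]
d [ 0.505 -0.089  0.023]
d [ 0.64  -0.077  0.023]
d [0.456 0.122 0.024]
d [0.6   0.152 0.024]
[0.30272291 0.60488863 0.38371595] [[-3.45372571e-01 -9.38465426e-01  6.56534048e-04]
 [-8.99409609e-01  3.31198869e-01  2.85253683e-01]
 [-2.67918162e-01  9.79283047e-02 -9.58451827e-01]] 333.61036231158766 255.2949785120636 194.3982692223945
```

View pics/s1c.png

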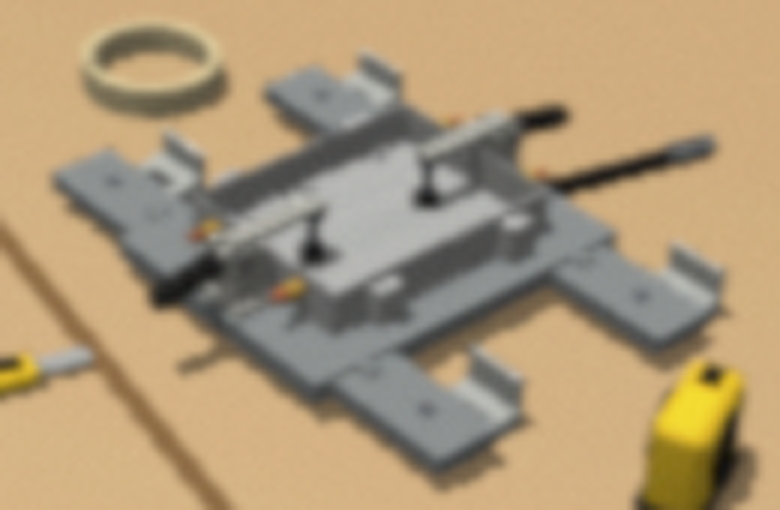

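```bash
python3 - <<'E'
from h import *
a=np.load('s1.npz'); b=np.load('d1.npz')
f=lambda u,v,z: pixz(a,212-.5+(u+.5)/6+0.0,165-.5+(v+.5)/6,z)
P=np.array([f(u,v,.023)[:2] for u,v in[(642,296),(322,94),(428,410),(115,181)]])
J=np.array([[-75,125],[-75,-125],[75,125],[75,-125]])/1e3
pc=P.mean(0); q=P-pc
th=np.arctan2((J[:,0]*q[:,1]-J[:,1]*q[:,0]).sum(),(J*q).sum())
R=np.array([[np.cos(th),-np.sin(th)],[np.sin(th),np.cos(th)]])
print(P.round(4),pc,np.degrees(th),'\nres mm',((J@R.T+pc-P)*1e3).round(1),'\nfit',(J@R.T+pc).round(4))
# tab top corners (outer face top edge approx) at z=.030
for n,uv in dict(nl=[(673,248),(722,278)],fl=[(472,350),(520,383)],nr=[(365,57),(400,80)],fr=[(168,138),(203,160)]).items():
    t=np.mean([f(u,v,.03)[:2] for u,v in uv],0); print(n,((t-pc)@R*1e3).round(1))
# check with side camera depth: points at lug-top height, extents in jig frame
v,u=np.mgrid[0:384,0:512]
for c in(a,b):
    d=c['depth']; X=np.stack([(u-c['cx'])/c['fx']*d,(v-c['cy'])/c['fy']*d,d],-1).reshape(-1,3)
    W=(X-c['t'])@c['R']; j=(W[:,:2]-pc)@R*1e3; z=W[:,2]*1e3
    for sx,sy in((-1,1),(-1,-1),(1,1),(1,-1)):
        m=(abs(j[:,0]-sx*75)<30)&(j[:,1]*sy>95)&(j[:,1]*sy<160)&(z>19)&(z<27)
        print(sx,sy,m.sum(),np.percentile(j[m,0],[3,97]).round(1),np.percentile(j[m,1]*sy,97).round(1),np.median(z[m]).round(1))
    m=(abs(j[:,0])<250)&(abs(j[:,1])<260)&(z>70)&(z<400); print('tall',m.sum())
    for nm,lo in (('tapem',40),):
        m=(abs(j[:,0])<130)&(j[:,1]>90)&(j[:,1]<300)&(z>lo)&(z<65); print(nm,m.sum(),j[m].min(0).round(),j[m].max(0).round())
E
```

```text
[[ 0.4647  0.1457]
 [ 0.5104 -0.1009]
 [ 0.6117  0.1733]
 [ 0.657  -0.073 ]] [0.56093399 0.03624674] 10.533087847165767 
res mm [[-0.3 -0.2]
 [-0.4  0.6]
 [ 0.1 -0.5]
 [ 0.5  0.1]] 
fit [[ 0.4643  0.1454]
 [ 0.51   -0.1004]
 [ 0.6118  0.1729]
 [ 0.6575 -0.0729]]
nl [-111.2  129. ]
fl [ 32.4 127.3]
nr [-113.9 -117.4]
fr [  31.  -118.6]
-1 1 176 [-90.5 -51.2] 155.1 23.5
-1 -1 112 [-90.  -51.9] 152.4 23.6
1 1 214 [59.1 98. ] 155.8 23.6
1 -1 134 [58.2 98.3] 151.9 23.5
tall 0
tapem 193 [-31. 202.] [ 31. 246.]
-1 1 105 [-93.1 -54.3] 149.8 23.2
-1 -1 187 [-93.  -54.8] 156.9 23.4
1 1 88 [56.9 94.8] 150.8 24.2
1 -1 173 [56.7 94.4] 156.5 23.7
tall 0
tapem 118 [-34. 196.] [ 28. 244.]
```

Emit:
{"op": "step_arm", "data": {
  "increments": [
    {"tx": 19, "ty": -40, "tz": -8, "az": 2.6, "claw": -1},
    {"tx": 19, "ty": -40, "tz": -8, "az": 2.6, "claw": -1},
    {"tx": 19, "ty": -40, "tz": -8, "az": 2.6, "claw": -1},
    {"tx": 19, "ty": -40, "tz": -8, "az": 2.6, "claw": -1},
    {"tx": 19, "ty": -40, "tz": -8, "az": 2.6, "claw": -1},
    {"tx": 19, "ty": -40, "tz": -8, "az": 2.6, "claw": -1},
    {"tx": 19, "ty": -40, "tz": -8, "az": 2.6, "claw": -1},
    {"tx": 19, "ty": -40, "tz": -8, "az": 2.6, "claw": -1},
    {"tx": 19, "ty": -40, "tz": -8, "az": 2.6, "claw": -1},
    {"tx": 19, "ty": -40, "tz": -8, "az": 2.6, "claw": -1},
    {"tx": 19, "ty": -40, "tz": -8, "az": 2.6, "claw": -1},
    {"tx": 19, "ty": -40, "tz": -8, "az": 2.1, "claw": -1}
  ],
  "newtons": 10
}}

```text
$.increments[0]: bad value
```

Emit:
{"op": "step_arm", "data": {
  "increments": [
    {"claw": -1},
    {"claw": -1}
  ]
}}

```text
$.increments[0]: bad value
```

Emit:
{"op": "step_arm", "data": {
  "increments": [
    {"tx": 0, "ty": 0, "tz": 0, "ax": 0, "ay": 0, "az": 0, "claw": -1}
  ],
  "newtons": 10
}}

```text
time_s: 0.25
tcp_pos: [0.2332, 0.6332, 0.2451]
eef_rot: [180.0, -0.0, -20.2]
contact_force: [-0.1, 0.7, -0.7]
gripper_width: 0.0835
```

Emit:
{"op": "step_arm", "data": {
  "increments": [
    {"tx": 19, "ty": -40, "tz": -10, "ax": 0, "ay": 0, "az": 2.6, "claw": -1},
    {"tx": 19, "ty": -40, "tz": -10, "ax": 0, "ay": 0, "az": 2.6, "claw": -1},
    {"tx": 19, "ty": -40, "tz": -10, "ax": 0, "ay": 0, "az": 2.6, "claw": -1},
    {"tx": 19, "ty": -40, "tz": -10, "ax": 0, "ay": 0, "az": 2.6, "claw": -1},
    {"tx": 19, "ty": -40, "tz": -10, "ax": 0, "ay": 0, "az": 2.6, "claw": -1},
    {"tx": 19, "ty": -40, "tz": -10, "ax": 0, "ay": 0, "az": 2.6, "claw": -1},
    {"tx": 19, "ty": -40, "tz": -10, "ax": 0, "ay": 0, "az": 2.6, "claw": -1},
    {"tx": 19, "ty": -40, "tz": -10, "ax": 0, "ay": 0, "az": 2.6, "claw": -1},
    {"tx": 19, "ty": -40, "tz": -10, "ax": 0, "ay": 0, "az": 2.6, "claw": -1},
    {"tx": 19, "ty": -40, "tz": -10, "ax": 0, "ay": 0, "az": 2.6, "claw": -1},
    {"tx": 19, "ty": -40, "tz": -10, "ax": 0, "ay": 0, "az": 2.6, "claw": -1},
    {"tx": 19, "ty": -40, "tz": -10, "ax": 0, "ay": 0, "az": 2.1, "claw": -1}
  ]
}}

```text
time_s: 1.45
tcp_pos: [0.4618, 0.1518, 0.1255]
eef_rot: [-180.0, -0.0, 10.6]
contact_force: [0.1, 0.6, 0.0]
gripper_width: 0.0004
```

Emit:
{"op": "step_arm", "data": {
  "increments": [
    {"tx": 3, "ty": -8, "tz": -25, "ax": 0, "ay": 0, "az": 0, "claw": -1},
    {"tx": 0, "ty": 0, "tz": 0, "ax": 0, "ay": 0, "az": 0, "claw": -1},
    {"tx": 0, "ty": 0, "tz": 0, "ax": 0, "ay": 0, "az": 0, "claw": -1},
    {"tx": 0, "ty": 0, "tz": 0, "ax": 0, "ay": 0, "az": 0, "claw": -1}
  ]
}}

```text
time_s: 1.85
tcp_pos: [0.4647, 0.1465, 0.1015]
eef_rot: [-180.0, -0.1, 10.6]
contact_force: [0.3, -0.9, 0.1]
gripper_width: 0.0005
```

Emit:
{"op": "step_arm", "data": {
  "increments": [
    {"tx": 0, "ty": 0, "tz": -28, "ax": 0, "ay": 0, "az": 0, "claw": -1},
    {"tx": 0, "ty": -1, "tz": -26, "ax": 0, "ay": 0, "az": 0, "claw": -1},
    {"tx": 0, "ty": 0, "tz": -2, "ax": 0, "ay": 0, "az": 0, "claw": -1},
    {"tx": 0, "ty": 0, "tz": 0, "ax": 0, "ay": 0, "az": 0, "claw": -1},
    {"tx": 0, "ty": 0, "tz": 0, "ax": 0, "ay": 0, "az": 0, "claw": -1}
  ]
}}

```text
time_s: 2.35
tcp_pos: [0.465, 0.1455, 0.046]
eef_rot: [-180.0, -0.1, 10.6]
contact_force: [-0.2, 1.1, -1.1]
gripper_width: 0.0002
```

Emit:
{"op": "step_arm", "data": {
  "increments": [
    {"tx": 0, "ty": 0, "tz": -2, "ax": 0, "ay": 0, "az": 0, "claw": -1},
    {"tx": 0, "ty": 0, "tz": 0, "ax": 0, "ay": 0, "az": 0, "claw": -1},
    {"tx": 0, "ty": 0, "tz": 0, "ax": 0, "ay": 0, "az": 0, "claw": -1}
  ]
}}

```text
time_s: 2.65
tcp_pos: [0.4644, 0.1446, 0.0431]
eef_rot: [-180.0, -0.0, 10.5]
contact_force: [-0.4, -0.8, 0.5]
gripper_width: 0.0007
```

Emit:
{"op": "step_arm", "data": {
  "increments": [
    {"tx": 0, "ty": 0, "tz": -2, "ax": 0, "ay": 0, "az": 0, "claw": -1},
    {"tx": 0, "ty": 0, "tz": 0, "ax": 0, "ay": 0, "az": 0, "claw": -1},
    {"tx": 0, "ty": 0, "tz": 0, "ax": 0, "ay": 0, "az": 0, "claw": -1}
  ]
}}

```text
time_s: 2.95
tcp_pos: [0.4646, 0.1446, 0.0421]
eef_rot: [-180.0, -0.1, 10.5]
contact_force: [-6.0, -0.5, 19.8]
gripper_width: 0.0003
```

Emit:
{"op": "step_arm", "data": {
  "increments": [
    {"tx": 0, "ty": 0, "tz": -1, "ax": 0, "ay": 0, "az": 0, "claw": -1},
    {"tx": 0, "ty": 0, "tz": 0, "ax": 0, "ay": 0, "az": 0, "claw": -1},
    {"tx": 0, "ty": 0, "tz": 0, "ax": 0, "ay": 0, "az": 0, "claw": -1}
  ]
}}

```text
time_s: 3.25
tcp_pos: [0.4647, 0.1447, 0.042]
eef_rot: [-180.0, -0.1, 10.5]
contact_force: [-11.0, -1.0, 32.9]
gripper_width: 0.0005
```

Emit:
{"op": "step_arm", "data": {
  "increments": [
    {"tx": 0, "ty": 0, "tz": 25, "ax": 0, "ay": 0, "az": 0, "claw": -1},
    {"tx": 0, "ty": 0, "tz": 40, "ax": 0, "ay": 0, "az": 0, "claw": -1},
    {"tx": 7, "ty": -41, "tz": 5, "ax": 0, "ay": 0, "az": 0, "claw": -1},
    {"tx": 8, "ty": -41, "tz": 0, "ax": 0, "ay": 0, "az": 0, "claw": -1},
    {"tx": 8, "ty": -41, "tz": 0, "ax": 0, "ay": 0, "az": 0, "claw": -1},
    {"tx": 8, "ty": -41, "tz": 0, "ax": 0, "ay": 0, "az": 0, "claw": -1},
    {"tx": 7, "ty": -41, "tz": 0, "ax": 0, "ay": 0, "az": 0, "claw": -1},
    {"tx": 7, "ty": -40, "tz": -10, "ax": 0, "ay": 0, "az": 0, "claw": -1},
    {"tx": 0, "ty": 0, "tz": -35, "ax": 0, "ay": 0, "az": 0, "claw": -1},
    {"tx": 0, "ty": 0, "tz": -18, "ax": 0, "ay": 0, "az": 0, "claw": -1},
    {"tx": 0, "ty": 0, "tz": 0, "ax": 0, "ay": 0, "az": 0, "claw": -1},
    {"tx": 0, "ty": 0, "tz": 0, "ax": 0, "ay": 0, "az": 0, "claw": -1}
  ]
}}

```text
time_s: 4.45
tcp_pos: [0.5093, -0.1006, 0.0468]
eef_rot: [180.0, 0.0, 10.5]
contact_force: [-0.3, -0.4, -0.3]
gripper_width: 0.0006
```

Emit:
{"op": "step_arm", "data": {
  "increments": [
    {"tx": 0, "ty": 0, "tz": -3, "ax": 0, "ay": 0, "az": 0, "claw": -1},
    {"tx": 0, "ty": 0, "tz": -2, "ax": 0, "ay": 0, "az": 0, "claw": -1},
    {"tx": 0, "ty": 0, "tz": -1, "ax": 0, "ay": 0, "az": 0, "claw": -1},
    {"tx": 0, "ty": 0, "tz": 0, "ax": 0, "ay": 0, "az": 0, "claw": -1},
    {"tx": 0, "ty": 0, "tz": 0, "ax": 0, "ay": 0, "az": 0, "claw": -1}
  ]
}}

```text
time_s: 4.95
tcp_pos: [0.51, -0.1002, 0.0422]
eef_rot: [180.0, -0.1, 10.5]
contact_force: [-3.5, 2.4, 11.5]
gripper_width: 0.0005
```

Emit:
{"op": "step_arm", "data": {
  "increments": [
    {"tx": 0, "ty": 0, "tz": 20, "ax": 0, "ay": 0, "az": 0, "claw": -1},
    {"tx": 0, "ty": 0, "tz": 35, "ax": 0, "ay": 0, "az": 0, "claw": -1},
    {"tx": 37, "ty": 7, "tz": 0, "ax": 0, "ay": 0, "az": 0, "claw": -1},
    {"tx": 37, "ty": 7, "tz": 0, "ax": 0, "ay": 0, "az": 0, "claw": -1},
    {"tx": 37, "ty": 7, "tz": 0, "ax": 0, "ay": 0, "az": 0, "claw": -1},
    {"tx": 36, "ty": 7, "tz": 0, "ax": 0, "ay": 0, "az": 0, "claw": -1},
    {"tx": 0, "ty": 0, "tz": -30, "ax": 0, "ay": 0, "az": 0, "claw": -1},
    {"tx": 0, "ty": 0, "tz": -18, "ax": 0, "ay": 0, "az": 0, "claw": -1},
    {"tx": 0, "ty": 0, "tz": 0, "ax": 0, "ay": 0, "az": 0, "claw": -1},
    {"tx": 0, "ty": 0, "tz": 0, "ax": 0, "ay": 0, "az": 0, "claw": -1}
  ]
}}

```text
time_s: 5.95
tcp_pos: [0.6564, -0.0725, 0.0481]
eef_rot: [180.0, 0.0, 10.5]
contact_force: [-0.5, -0.2, 0.9]
gripper_width: 0.0008
```

Emit:
{"op": "step_arm", "data": {
  "increments": [
    {"tx": 0, "ty": 0, "tz": -4, "ax": 0, "ay": 0, "az": 0, "claw": -1},
    {"tx": 0, "ty": 0, "tz": -2, "ax": 0, "ay": 0, "az": 0, "claw": -1},
    {"tx": 0, "ty": 0, "tz": -1, "ax": 0, "ay": 0, "az": 0, "claw": -1},
    {"tx": 0, "ty": 0, "tz": 0, "ax": 0, "ay": 0, "az": 0, "claw": -1},
    {"tx": 0, "ty": 0, "tz": 0, "ax": 0, "ay": 0, "az": 0, "claw": -1}
  ]
}}

```text
time_s: 6.45
tcp_pos: [0.6568, -0.0725, 0.0423]
eef_rot: [180.0, -0.1, 10.5]
contact_force: [-1.4, 1.1, 6.3]
gripper_width: 0.0006
```

Emit:
{"op": "step_arm", "data": {
  "increments": [
    {"tx": 0, "ty": 0, "tz": -1, "ax": 0, "ay": 0, "az": 0, "claw": -1},
    {"tx": 0, "ty": 0, "tz": 0, "ax": 0, "ay": 0, "az": 0, "claw": -1},
    {"tx": 0, "ty": 0, "tz": 0, "ax": 0, "ay": 0, "az": 0, "claw": -1}
  ]
}}

```text
time_s: 6.75
tcp_pos: [0.6568, -0.0725, 0.0422]
eef_rot: [180.0, -0.1, 10.5]
contact_force: [-5.2, 2.5, 14.3]
gripper_width: 0.0008
```

Emit:
{"op": "step_arm", "data": {
  "increments": [
    {"tx": 0, "ty": 0, "tz": 25, "ax": 0, "ay": 0, "az": 0, "claw": -1},
    {"tx": 0, "ty": 0, "tz": 45, "ax": 0, "ay": 0, "az": 0, "claw": -1},
    {"tx": -8, "ty": 41, "tz": 0, "ax": 0, "ay": 0, "az": 0, "claw": -1},
    {"tx": -8, "ty": 41, "tz": 0, "ax": 0, "ay": 0, "az": 0, "claw": -1},
    {"tx": -7, "ty": 41, "tz": 0, "ax": 0, "ay": 0, "az": 0, "claw": -1},
    {"tx": -7, "ty": 41, "tz": 0, "ax": 0, "ay": 0, "az": 0, "claw": -1},
    {"tx": -7, "ty": 41, "tz": 0, "ax": 0, "ay": 0, "az": 0, "claw": -1},
    {"tx": -8, "ty": 40, "tz": -10, "ax": 0, "ay": 0, "az": 0, "claw": -1},
    {"tx": 0, "ty": 0, "tz": -35, "ax": 0, "ay": 0, "az": 0, "claw": -1},
    {"tx": 0, "ty": 0, "tz": -18, "ax": 0, "ay": 0, "az": 0, "claw": -1},
    {"tx": 0, "ty": 0, "tz": 0, "ax": 0, "ay": 0, "az": 0, "claw": -1},
    {"tx": 0, "ty": 0, "tz": 0, "ax": 0, "ay": 0, "az": 0, "claw": -1}
  ]
}}

```text
time_s: 7.95
tcp_pos: [0.6116, 0.1724, 0.0473]
eef_rot: [180.0, -0.0, 10.5]
contact_force: [0.1, -0.1, 0.6]
gripper_width: 0.0002
```

Emit:
{"op": "step_arm", "data": {
  "increments": [
    {"tx": 0, "ty": 0, "tz": -3, "ax": 0, "ay": 0, "az": 0, "claw": -1},
    {"tx": 0, "ty": 0, "tz": -2, "ax": 0, "ay": 0, "az": 0, "claw": -1},
    {"tx": 0, "ty": 0, "tz": -1, "ax": 0, "ay": 0, "az": 0, "claw": -1},
    {"tx": 0, "ty": 0, "tz": 0, "ax": 0, "ay": 0, "az": 0, "claw": -1},
    {"tx": 0, "ty": 0, "tz": 0, "ax": 0, "ay": 0, "az": 0, "claw": -1}
  ]
}}

```text
time_s: 8.45
tcp_pos: [0.6119, 0.1725, 0.0413]
eef_rot: [-180.0, -0.1, 10.5]
contact_force: [1.3, -0.5, 2.4]
gripper_width: 0.0002
```

Emit:
{"op": "step_arm", "data": {
  "increments": [
    {"tx": 0, "ty": 0, "tz": -1, "ax": 0, "ay": 0, "az": 0, "claw": -1},
    {"tx": 0, "ty": 0, "tz": -1, "ax": 0, "ay": 0, "az": 0, "claw": -1},
    {"tx": 0, "ty": 0, "tz": 0, "ax": 0, "ay": 0, "az": 0, "claw": -1},
    {"tx": 0, "ty": 0, "tz": 0, "ax": 0, "ay": 0, "az": 0, "claw": -1}
  ]
}}

```text
time_s: 8.85
tcp_pos: [0.612, 0.1727, 0.039]
eef_rot: [-180.0, -0.1, 10.5]
contact_force: [2.7, -1.3, 4.7]
gripper_width: 0.0003
```

Emit:
{"op": "step_arm", "data": {
  "increments": [
    {"tx": 0, "ty": 0, "tz": -1, "ax": 0, "ay": 0, "az": 0, "claw": -1},
    {"tx": 0, "ty": 0, "tz": -0.5, "ax": 0, "ay": 0, "az": 0, "claw": -1},
    {"tx": 0, "ty": 0, "tz": 0, "ax": 0, "ay": 0, "az": 0, "claw": -1},
    {"tx": 0, "ty": 0, "tz": 0, "ax": 0, "ay": 0, "az": 0, "claw": -1}
  ]
}}

```text
time_s: 9.25
tcp_pos: [0.6121, 0.1727, 0.0378]
eef_rot: [-180.0, -0.1, 10.5]
contact_force: [2.9, -0.8, 7.1]
gripper_width: 0.0006
```

Emit:
{"op": "step_arm", "data": {
  "increments": [
    {"tx": 0, "ty": 0, "tz": 20, "ax": 0, "ay": 0, "az": 0, "claw": -1},
    {"tx": 0, "ty": 0, "tz": 35, "ax": 0, "ay": 0, "az": 0, "claw": -1},
    {"tx": -37, "ty": -6, "tz": 0, "ax": 0, "ay": 0, "az": 0, "claw": -1},
    {"tx": -37, "ty": -6, "tz": 0, "ax": 0, "ay": 0, "az": 0, "claw": -1},
    {"tx": 0, "ty": 0, "tz": 0, "ax": 0, "ay": 0, "az": 0, "claw": -1},
    {"tx": 0, "ty": 0, "tz": 0, "ax": 0, "ay": 0, "az": 0, "claw": -1}
  ]
}}

```text
time_s: 9.85
tcp_pos: [0.536, 0.1601, 0.0919]
eef_rot: [180.0, 0.1, 10.5]
contact_force: [-0.2, -0.0, 0.5]
gripper_width: 0.0004
```

```bash
python3 - <<'E'
from h import *
w=snap('wrist','w1'); d=snap('side','d2'); print(r.get_state()['tcp_pos'])
cv2.imwrite('pics/w1b.png',np.hstack([cv2.resize(w['image'],(480,360)),cv2.resize(d['image'][165:250,180:310],(320,209))[:209].repeat(1,0) if 0 else cv2.copyMakeBorder(cv2.resize(d['image'][165:250,190:310],(320,227)),0,133,0,0,0)]))
E
```

```text
[0.53736725 0.16059022 0.09180459]
```

View pics/w1b.png

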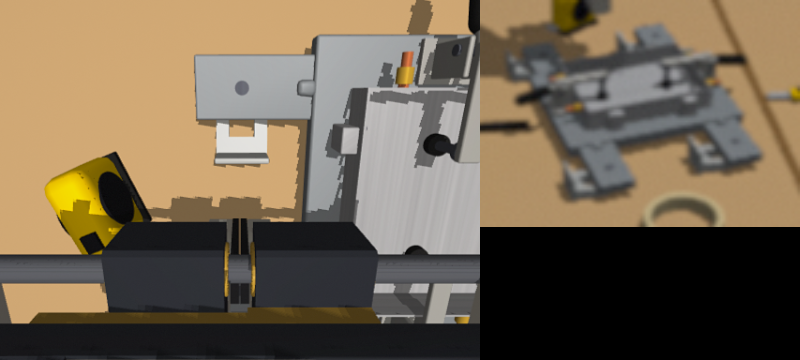

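```bash
python3 - <<'E'
from h import *
w=np.load('w1.npz'); k=512/480
pc=np.array([.5609,.0362]); th=np.radians(10.53); R=np.array([[np.cos(th),-np.sin(th)],[np.sin(th),np.cos(th)]])
for n,u,v,z in(('spot',242,88,.023),('tabL',214.5,155,.03),('tabR',268,155,.03),('tabmidouter',241,156.5,.03),('lugnearface',257,121,.023)):
    p=pixz(w,u*k,v*k,z); print(n,p.round(4),((p[:2]-pc)@R*1e3).round(1))
    p=pix(w,u*k,v*k); print('  depth',p.round(4))
cv2.imwrite('pics/w1c.png',cv2.resize(w['image'][110:190,210:310],(800,640)) [:600])
E
```

```text
spot [0.6099 0.1711 0.023 ] [ 72.9 123.7]
  depth [0.6099 0.1711 0.0234]
tabL [0.5654 0.1811 0.03  ] [ 30.9 141.6]
  depth [ 5.589e-01  1.824e-01 -2.000e-04]
tabR [0.5718 0.1467 0.03  ] [ 31.  106.7]
  depth [ 5.662e-01  1.429e-01 -1.000e-04]
tabmidouter [0.5676 0.1639 0.03  ] [ 30.  124.3]
  depth [0.5664 0.1636 0.0239]
lugnearface [0.5914 0.1577 0.023 ] [ 52.2 113.8]
  depth [0.59   0.1565 0.0068]
```

View pics/w1c.png

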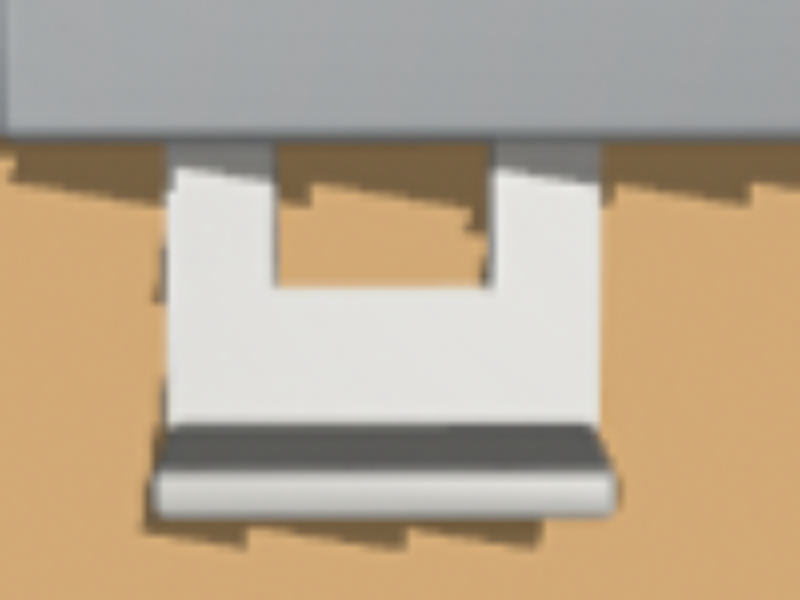

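Emit:
{"op": "step_arm", "data": {
  "increments": [
    {"tx": 0, "ty": -1, "tz": -30, "ax": 0, "ay": 0, "az": 0, "claw": -1},
    {"tx": 0, "ty": 0, "tz": -26, "ax": 0, "ay": 0, "az": 0, "claw": -1},
    {"tx": 0, "ty": 0, "tz": -6, "ax": 0, "ay": 0, "az": 0, "claw": -1},
    {"tx": 0, "ty": 0, "tz": 0, "ax": 0, "ay": 0, "az": 0, "claw": -1},
    {"tx": 6, "ty": 1, "tz": 0, "ax": 0, "ay": 0, "az": 0, "claw": -1},
    {"tx": 6, "ty": 1, "tz": 0, "ax": 0, "ay": 0, "az": 0, "claw": -1},
    {"tx": 0, "ty": 0, "tz": 0, "ax": 0, "ay": 0, "az": 0, "claw": -1},
    {"tx": 0, "ty": 0, "tz": 0, "ax": 0, "ay": 0, "az": 0, "claw": -1}
  ]
}}

```text
time_s: 10.75
tcp_pos: [0.5498, 0.1616, 0.0307]
eef_rot: [-180.0, -0.1, 10.5]
contact_force: [-0.2, -0.7, -0.1]
gripper_width: 0.0005
```

Emit:
{"op": "step_arm", "data": {
  "increments": [
    {"tx": 2, "ty": 0.4, "tz": 0, "ax": 0, "ay": 0, "az": 0, "claw": -1},
    {"tx": 2, "ty": 0.4, "tz": 0, "ax": 0, "ay": 0, "az": 0, "claw": -1},
    {"tx": 2, "ty": 0.4, "tz": 0, "ax": 0, "ay": 0, "az": 0, "claw": -1},
    {"tx": 2, "ty": 0.4, "tz": 0, "ax": 0, "ay": 0, "az": 0, "claw": -1},
    {"tx": 0, "ty": 0, "tz": 0, "ax": 0, "ay": 0, "az": 0, "claw": -1}
  ]
}}

```text
time_s: 11.25
tcp_pos: [0.5572, 0.1629, 0.03]
eef_rot: [180.0, 0.0, 10.5]
contact_force: [-1.2, -1.2, 1.0]
gripper_width: 0.0003
```

Emit:
{"op": "step_arm", "data": {
  "increments": [
    {"tx": 2, "ty": 0.4, "tz": 0, "ax": 0, "ay": 0, "az": 0, "claw": -1},
    {"tx": 2, "ty": 0.4, "tz": 0, "ax": 0, "ay": 0, "az": 0, "claw": -1},
    {"tx": 2, "ty": 0.4, "tz": 0, "ax": 0, "ay": 0, "az": 0, "claw": -1},
    {"tx": 2, "ty": 0.4, "tz": 0, "ax": 0, "ay": 0, "az": 0, "claw": -1},
    {"tx": 2, "ty": 0.4, "tz": 0, "ax": 0, "ay": 0, "az": 0, "claw": -1},
    {"tx": 2, "ty": 0.4, "tz": 0, "ax": 0, "ay": 0, "az": 0, "claw": -1}
  ]
}}

```text
time_s: 11.85
tcp_pos: [0.5693, 0.1652, 0.0299]
eef_rot: [180.0, 0.0, 10.5]
contact_force: [-1.5, -1.8, 0.7]
gripper_width: 0.0003
```

Emit:
{"op": "step_arm", "data": {
  "increments": [
    {"tx": 2, "ty": 0.4, "tz": 0, "ax": 0, "ay": 0, "az": 0, "claw": -1},
    {"tx": 2, "ty": 0.4, "tz": 0, "ax": 0, "ay": 0, "az": 0, "claw": -1},
    {"tx": 1, "ty": 0.2, "tz": 0, "ax": 0, "ay": 0, "az": 0, "claw": -1},
    {"tx": 1, "ty": 0.2, "tz": 0, "ax": 0, "ay": 0, "az": 0, "claw": -1},
    {"tx": 0, "ty": 0, "tz": 0, "ax": 0, "ay": 0, "az": 0, "claw": -1},
    {"tx": 0, "ty": 0, "tz": 0, "ax": 0, "ay": 0, "az": 0, "claw": -1}
  ]
}}

```text
time_s: 12.45
tcp_pos: [0.5753, 0.1667, 0.0301]
eef_rot: [-180.0, -0.0, 10.5]
contact_force: [-1.1, -0.9, -1.5]
gripper_width: 0.0004
```

Emit:
{"op": "step_arm", "data": {
  "increments": [
    {"tx": 1, "ty": 0.2, "tz": 0, "ax": 0, "ay": 0, "az": 0, "claw": -1},
    {"tx": 1, "ty": 0.2, "tz": 0, "ax": 0, "ay": 0, "az": 0, "claw": -1},
    {"tx": 0, "ty": 0, "tz": 0, "ax": 0, "ay": 0, "az": 0, "claw": -1},
    {"tx": 0, "ty": 0, "tz": 0, "ax": 0, "ay": 0, "az": 0, "claw": -1}
  ]
}}

```text
time_s: 12.85
tcp_pos: [0.5774, 0.1671, 0.0301]
eef_rot: [-180.0, -0.0, 10.5]
contact_force: [-1.0, 0.2, -1.2]
gripper_width: 0.0006
```

Emit:
{"op": "step_arm", "data": {
  "increments": [
    {"tx": 0.5, "ty": 0.1, "tz": 0, "ax": 0, "ay": 0, "az": 0, "claw": -1},
    {"tx": 0.5, "ty": 0.1, "tz": 0, "ax": 0, "ay": 0, "az": 0, "claw": -1},
    {"tx": 0, "ty": 0, "tz": 0, "ax": 0, "ay": 0, "az": 0, "claw": -1},
    {"tx": 0, "ty": 0, "tz": 0, "ax": 0, "ay": 0, "az": 0, "claw": -1}
  ]
}}

```text
time_s: 13.25
tcp_pos: [0.5775, 0.1671, 0.0301]
eef_rot: [180.0, 0.1, 10.5]
contact_force: [-5.6, 1.5, 1.8]
gripper_width: 0.0008
```

Emit:
{"op": "step_arm", "data": {
  "increments": [
    {"tx": 0.5, "ty": 0.1, "tz": 0, "ax": 0, "ay": 0, "az": 0, "claw": -1},
    {"tx": 0, "ty": 0, "tz": 0, "ax": 0, "ay": 0, "az": 0, "claw": -1},
    {"tx": 0, "ty": 0, "tz": 0, "ax": 0, "ay": 0, "az": 0, "claw": -1}
  ]
}}

```text
time_s: 13.55
tcp_pos: [0.5775, 0.1671, 0.03]
eef_rot: [180.0, 0.1, 10.5]
contact_force: [-7.0, 0.2, 3.1]
gripper_width: 0.0005
```

Emit:
{"op": "step_arm", "data": {
  "increments": [
    {"tx": 0.5, "ty": 0.1, "tz": 0, "ax": 0, "ay": 0, "az": 0, "claw": -1},
    {"tx": 0, "ty": 0, "tz": 0, "ax": 0, "ay": 0, "az": 0, "claw": -1},
    {"tx": 0, "ty": 0, "tz": 0, "ax": 0, "ay": 0, "az": 0, "claw": -1}
  ]
}}

```text
time_s: 13.85
tcp_pos: [0.5776, 0.1671, 0.03]
eef_rot: [180.0, 0.2, 10.5]
contact_force: [-8.4, 0.6, 5.3]
gripper_width: 0.0004
```

```bash
python3 - <<'E'
from h import *
s=snap('scene','s3'); w=snap('wrist','w3')
a=cv2.resize(s['image'][205:245,265:315],(400,320),interpolation=cv2.INTER_CUBIC)
b=cv2.resize(w['image'][0:384,0:512],(400,320),interpolation=cv2.INTER_AREA)
cv2.imwrite('pics/s3c.png',np.hstack([a,b]))
E
```

```text
(no output)
```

View pics/s3c.png

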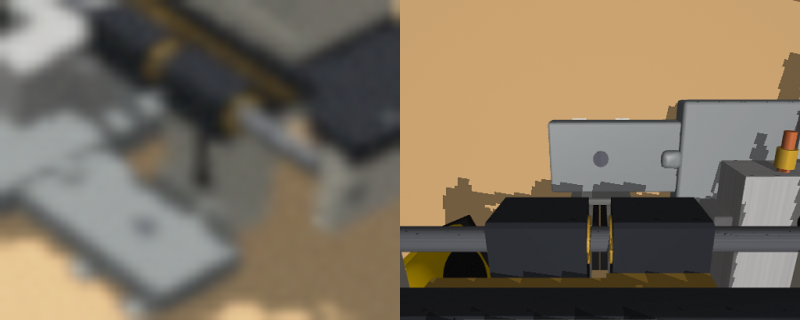

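Emit:
{"op": "step_arm", "data": {
  "increments": [
    {"tx": -20, "ty": -3.7, "tz": 0, "ax": 0, "ay": 0, "az": 0, "claw": -1},
    {"tx": -20, "ty": -3.7, "tz": 30, "ax": 0, "ay": 0, "az": 0, "claw": -1},
    {"tx": 0, "ty": 0, "tz": 30, "ax": 0, "ay": 0, "az": 0, "claw": -1},
    {"tx": 0, "ty": 0, "tz": 0, "ax": 0, "ay": 0, "az": 0, "claw": -1},
    {"tx": 0, "ty": 0, "tz": 0, "ax": 0, "ay": 0, "az": 0, "claw": -1}
  ]
}}

```text
time_s: 14.45
tcp_pos: [0.5404, 0.1609, 0.0914]
eef_rot: [-179.9, -0.2, 10.5]
contact_force: [-0.4, 0.2, 0.4]
gripper_width: 0.0007
```

```bash
python3 - <<'E'
from h import *
w=snap('wrist','w4'); print(r.get_state()['tcp_pos'],r.get_state()['contact_force'])
cv2.imwrite('pics/w4c.png',cv2.resize(w['image'][50:190,180:330],(640,597),interpolation=cv2.INTER_CUBIC))
E
```

```text
[0.53979374 0.16039766 0.09039816] [-0.71856276 -0.45020924 -0.02904574]
```

View pics/w4c.png

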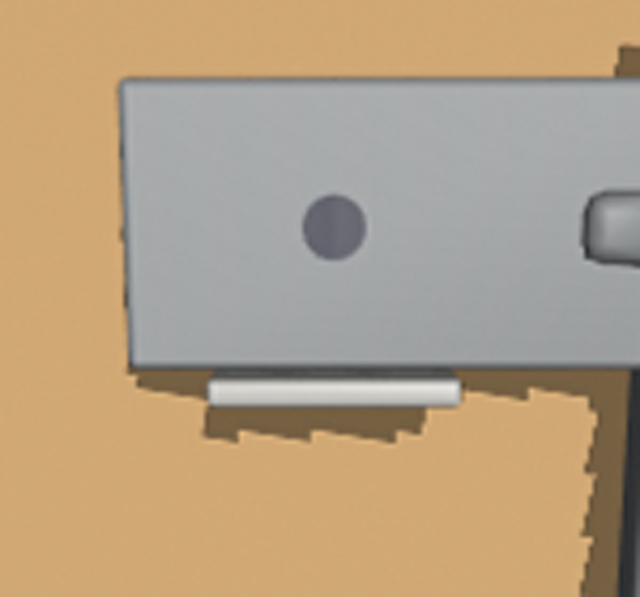

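```bash
python3 - <<'E'
from h import *
w=np.load('w4.npz'); k=150/640; 
th=np.radians(10.53); R=np.array([[np.cos(th),-np.sin(th)],[np.sin(th),np.cos(th)]]); pc=np.array([.5609,.0362])
for n,u,v,z in(('spot',334,227,.023),('lugfar',334,80,.023),('lugnear',334,366.5,.023),('tabin',334,380,.03),('tabout',334,405,.03),('tabL',208,390,.03),('tabR',460,390,.03)):
    p=pixz(w,180-.5+(u+.5)*k,50-.5+(v+.5)*k,z); print(n,((p[:2]-pc)@R*1e3).round(2))
E
```

```text
spot [ 72.6  123.81]
lugfar [ 92.01 123.85]
lugnear [ 53.15 123.78]
tabin [ 52.05 123.8 ]
tabout [ 48.55 123.8 ]
tabL [ 50.65 141.49]
tabR [ 50.66 106.12]
```

Emit:
{"op": "step_arm", "data": {
  "increments": [
    {"tx": 0, "ty": 0, "tz": -30, "ax": 0, "ay": 0, "az": 0, "claw": -1},
    {"tx": 0, "ty": 0, "tz": -28, "ax": 0, "ay": 0, "az": 0, "claw": -1},
    {"tx": 0, "ty": 0, "tz": -4, "ax": 0, "ay": 0, "az": 0, "claw": -1},
    {"tx": 16, "ty": 3, "tz": 0, "ax": 0, "ay": 0, "az": 0, "claw": -1},
    {"tx": 12, "ty": 2.2, "tz": 0, "ax": 0, "ay": 0, "az": 0, "claw": -1},
    {"tx": 7, "ty": 1.3, "tz": 0, "ax": 0, "ay": 0, "az": 0, "claw": -1},
    {"tx": 2, "ty": 0.4, "tz": 0, "ax": 0, "ay": 0, "az": 0, "claw": -1},
    {"tx": 1, "ty": 0.2, "tz": 0, "ax": 0, "ay": 0, "az": 0, "claw": -1},
    {"tx": 1, "ty": 0.2, "tz": 0, "ax": 0, "ay": 0, "az": 0, "claw": -1},
    {"tx": 0, "ty": 0, "tz": 0, "ax": 0, "ay": 0, "az": 0, "claw": -1},
    {"tx": 0, "ty": 0, "tz": 0, "ax": 0, "ay": 0, "az": 0, "claw": -1}
  ]
}}

```text
time_s: 15.6
tcp_pos: [0.5775, 0.167, 0.0281]
eef_rot: [180.0, 0.0, 10.5]
contact_force: [-3.1, 0.1, 2.3]
gripper_width: 0.0004
```

Emit:
{"op": "step_arm", "data": {
  "increments": [
    {"tx": 0.5, "ty": 0.1, "tz": 0, "ax": 0, "ay": 0, "az": 0, "claw": -1},
    {"tx": 0.5, "ty": 0.1, "tz": 0, "ax": 0, "ay": 0, "az": 0, "claw": -1},
    {"tx": 0, "ty": 0, "tz": 0, "ax": 0, "ay": 0, "az": 0, "claw": -1},
    {"tx": 0, "ty": 0, "tz": 0, "ax": 0, "ay": 0, "az": 0, "claw": -1}
  ]
}}

```text
time_s: 16.0
tcp_pos: [0.5776, 0.1669, 0.0279]
eef_rot: [180.0, 0.2, 10.5]
contact_force: [-6.7, -0.6, 5.7]
gripper_width: 0.0009
```

Emit:
{"op": "step_arm", "data": {
  "increments": [
    {"tx": 0.5, "ty": 0.1, "tz": 0, "ax": 0, "ay": 0, "az": 0, "claw": -1},
    {"tx": 0.5, "ty": 0.1, "tz": 0, "ax": 0, "ay": 0, "az": 0, "claw": -1},
    {"tx": 0, "ty": 0, "tz": 0, "ax": 0, "ay": 0, "az": 0, "claw": -1},
    {"tx": 0, "ty": 0, "tz": 0, "ax": 0, "ay": 0, "az": 0, "claw": -1}
  ]
}}

```text
time_s: 16.4
tcp_pos: [0.5777, 0.1669, 0.0278]
eef_rot: [180.0, 0.3, 10.5]
contact_force: [-11.0, 0.1, 7.5]
gripper_width: 0.0005
```

Emit:
{"op": "step_arm", "data": {
  "increments": [
    {"tx": 0.5, "ty": 0.1, "tz": 0, "ax": 0, "ay": 0, "az": 0, "claw": -1},
    {"tx": 0.5, "ty": 0.1, "tz": 0, "ax": 0, "ay": 0, "az": 0, "claw": -1},
    {"tx": 0, "ty": 0, "tz": 0, "ax": 0, "ay": 0, "az": 0, "claw": -1},
    {"tx": 0, "ty": 0, "tz": 0, "ax": 0, "ay": 0, "az": 0, "claw": -1}
  ]
}}

```text
time_s: 16.8
tcp_pos: [0.5777, 0.1668, 0.0277]
eef_rot: [179.9, 0.3, 10.5]
contact_force: [-14.5, 1.1, 10.6]
gripper_width: 0.0009
```

Emit:
{"op": "step_arm", "data": {
  "increments": [
    {"tx": -22, "ty": -4, "tz": 0, "ax": 0, "ay": 0, "az": 0, "claw": -1},
    {"tx": -19, "ty": -3.5, "tz": 32, "ax": 0, "ay": 0, "az": 0, "claw": -1},
    {"tx": 0, "ty": 0, "tz": 30, "ax": 0, "ay": 0, "az": 0, "claw": -1},
    {"tx": 0, "ty": 0, "tz": 0, "ax": 0, "ay": 0, "az": 0, "claw": -1},
    {"tx": 0, "ty": 0, "tz": 0, "ax": 0, "ay": 0, "az": 0, "claw": -1}
  ]
}}

```text
time_s: 17.3
tcp_pos: [0.541, 0.161, 0.0912]
eef_rot: [-179.9, -0.2, 10.5]
contact_force: [-0.4, -0.5, -0.5]
gripper_width: 0.0005
```

```bash
python3 - <<'E'
from h import *
w=snap('wrist','w5'); print(r.get_state()['tcp_pos'])
cv2.imwrite('pics/w5c.png',cv2.resize(w['image'][110:160,215:305],(792,440),interpolation=cv2.INTER_CUBIC))
for f in('w4','w5'):
    w=np.load(f+'.npz'); g=w['image'].astype(int).sum(2)
    print(f,g[128:150,258])
    print([g[v,245:270].mean().round() for v in range(128,150)])
w1=np.load('w1.npz')
E
```

```text
[0.54041561 0.16060735 0.09016732]
w4 [488 487 487 486 486 487 481 368 236 260 266 481 645 647 599 584 507 306
 272 278 282 281]
[np.float64(489.0), np.float64(488.0), np.float64(487.0), np.float64(488.0), np.float64(486.0), np.float64(487.0), np.float64(483.0), np.float64(370.0), np.float64(235.0), np.float64(245.0), np.float64(270.0), np.float64(480.0), np.float64(644.0), np.float64(646.0), np.float64(602.0), np.float64(583.0), np.float64(509.0), np.float64(306.0), np.float64(274.0), np.float64(279.0), np.float64(280.0), np.float64(279.0)]
w5 [491 487 486 486 487 484 483 478 362 218 262 271 490 647 638 599 581 506
 281 274 280 279]
[np.float64(489.0), np.float64(487.0), np.float64(487.0), np.float64(487.0), np.float64(486.0), np.float64(484.0), np.float64(486.0), np.float64(480.0), np.float64(362.0), np.float64(220.0), np.float64(253.0), np.float64(271.0), np.float64(490.0), np.float64(647.0), np.float64(639.0), np.float64(601.0), np.float64(581.0), np.float64(504.0), np.float64(282.0), np.float64(275.0), np.float64(280.0), np.float64(280.0)]
```

View pics/w5c.png

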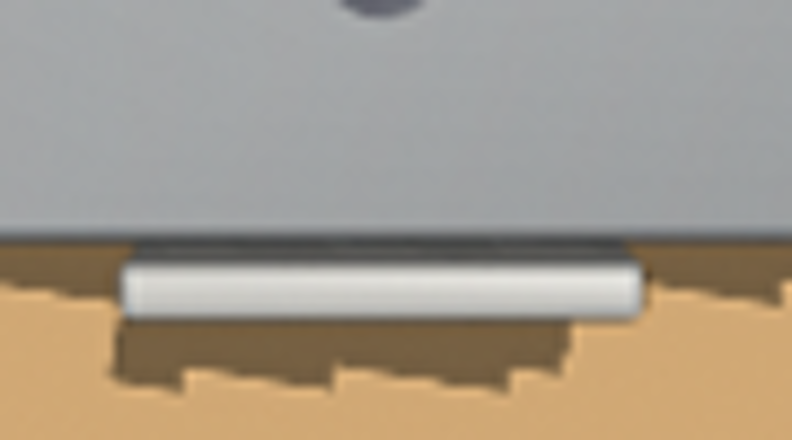

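Emit:
{"op": "step_arm", "data": {
  "increments": [
    {"tx": 36, "ty": 6, "tz": 0, "ax": 0, "ay": 0, "az": 0, "claw": -1},
    {"tx": 35, "ty": 6, "tz": 0, "ax": 0, "ay": 0, "az": 0, "claw": -1},
    {"tx": 0, "ty": 0, "tz": -28, "ax": 0, "ay": 0, "az": 0, "claw": -1},
    {"tx": 0, "ty": 0, "tz": -15, "ax": 0, "ay": 0, "az": 0, "claw": -1},
    {"tx": 0, "ty": 0, "tz": 0, "ax": 0, "ay": 0, "az": 0, "claw": -1},
    {"tx": 0, "ty": 0, "tz": 0, "ax": 0, "ay": 0, "az": 0, "claw": -1}
  ]
}}

```text
time_s: 17.95
tcp_pos: [0.6109, 0.1721, 0.0462]
eef_rot: [179.9, 0.1, 10.5]
contact_force: [-1.5, 0.8, 0.4]
gripper_width: 0.0006
```

Emit:
{"op": "step_arm", "data": {
  "increments": [
    {"tx": 0, "ty": 0, "tz": -3, "ax": 0, "ay": 0, "az": 0, "claw": -1},
    {"tx": 0, "ty": 0, "tz": -2, "ax": 0, "ay": 0, "az": 0, "claw": -1},
    {"tx": 0, "ty": 0, "tz": -1, "ax": 0, "ay": 0, "az": 0, "claw": -1},
    {"tx": 0, "ty": 0, "tz": 0, "ax": 0, "ay": 0, "az": 0, "claw": -1},
    {"tx": 0, "ty": 0, "tz": 0, "ax": 0, "ay": 0, "az": 0, "claw": -1}
  ]
}}

```text
time_s: 18.45
tcp_pos: [0.6113, 0.1726, 0.0421]
eef_rot: [-180.0, -0.0, 10.5]
contact_force: [-2.2, -0.4, 5.1]
gripper_width: 0.0002
```

Emit:
{"op": "step_arm", "data": {
  "increments": [
    {"tx": 0, "ty": 0, "tz": -1, "ax": 0, "ay": 0, "az": 0, "claw": -1},
    {"tx": 0, "ty": 0, "tz": 0, "ax": 0, "ay": 0, "az": 0, "claw": -1},
    {"tx": 0, "ty": 0, "tz": 0, "ax": 0, "ay": 0, "az": 0, "claw": -1}
  ]
}}

```text
time_s: 18.75
tcp_pos: [0.6113, 0.1725, 0.0418]
eef_rot: [-180.0, -0.1, 10.5]
contact_force: [-3.6, -0.3, 10.5]
gripper_width: 0.0002
```

Emit:
{"op": "step_arm", "data": {
  "increments": [
    {"tx": 0, "ty": 0, "tz": -0.5, "ax": 0, "ay": 0, "az": 0, "claw": -1},
    {"tx": 0, "ty": 0, "tz": 0, "ax": 0, "ay": 0, "az": 0, "claw": -1},
    {"tx": 0, "ty": 0, "tz": 0, "ax": 0, "ay": 0, "az": 0, "claw": -1}
  ]
}}

```text
time_s: 19.05
tcp_pos: [0.6113, 0.1726, 0.0417]
eef_rot: [-180.0, -0.1, 10.5]
contact_force: [-4.8, -0.6, 12.9]
gripper_width: 0.0004
```

```bash
python3 - <<'E'
from h import *
import time
s=r.get_state(); print(s['tcp_pos'],s['contact_force'])
for i in range(3):
    optics.capture('side'); s=r.get_state(); print(s['tcp_pos'][2].round(5),s['contact_force'][2].round(2))
E
```

```text
[0.61134266 0.17257012 0.0416986 ] [-4.80742188 -0.59231418 12.94122812]
0.04171 13.5
0.04171 13.48
0.0417 13.04
```

Emit:
{"op": "step_arm", "data": {
  "increments": [
    {"tx": 0, "ty": 0, "tz": 20, "ax": 0, "ay": 0, "az": 0, "claw": -1},
    {"tx": 0, "ty": 0, "tz": 30, "ax": 0, "ay": 0, "az": 0, "claw": -1},
    {"tx": -32, "ty": -6, "tz": 0, "ax": 0, "ay": 0, "az": 0, "claw": -1},
    {"tx": -32, "ty": -6, "tz": 0, "ax": 0, "ay": 0, "az": 0, "claw": -1},
    {"tx": -31, "ty": -6, "tz": 0, "ax": 0, "ay": 0, "az": 0, "claw": -1},
    {"tx": 0, "ty": 0, "tz": -30, "ax": 0, "ay": 0, "az": 0, "claw": -1},
    {"tx": 0, "ty": 0, "tz": 0, "ax": 0, "ay": 0, "az": 0, "claw": -1},
    {"tx": 0, "ty": 0, "tz": 0, "ax": 0, "ay": 0, "az": 0, "claw": -1}
  ]
}}

```text
time_s: 20.0
tcp_pos: [0.5165, 0.1545, 0.06]
eef_rot: [180.0, 0.0, 10.5]
contact_force: [-0.6, 0.4, -0.8]
gripper_width: 0.0004
```

```bash
python3 - <<'E'
from h import *
w=snap('wrist','w6'); print(r.get_state()['tcp_pos'],-w['R'].T@w['t'])
x,y,z=w['R']@np.array([.5909,.1638+.0,.03])+w['t']; u0=w['cx']+w['fx']*x/z; v0=w['cy']+w['fy']*y/z; print(u0,v0,z)
th=np.radians(10.53); c,s=np.cos(th),np.sin(th); R=np.array([[c,-s],[s,c]]); pc=np.array([.5609,.0362])
for jx in(55,53,51,49):
    p=pc+R@np.array([jx,124])/1e3
    for h in(.023,.03):
        q=w['R']@np.array([*p,h])+w['t']; print(jx,h,(w['cy']+w['fy']*q[1]/q[2]).round(2),(w['cx']+w['fx']*q[0]/q[2]).round(1))
v=int(w['cy']+w['fy']*q[1]/q[2]); u=int(w['cx']+w['fx']*q[0]/q[2])
g=w['image'].astype(int).sum(2)
print(v-14,g[v-14:v+12,u-12:u+12].mean(1).round())
cv2.imwrite('pics/w6c.png',cv2.resize(w['image'][max(0,v-30):v+30,u-45:u+45],(792,528),interpolation=cv2.INTER_CUBIC))
E
```

```text
[0.51706644 0.15477516 0.06033408] [0.58954125 0.16678776 0.19893295]
262.19030097162266 93.4620583581157 0.1616930491818044
55 0.023 88.99 253.9
55 0.03 88.73 253.9
53 0.023 93.14 253.9
53 0.03 93.06 253.9
51 0.023 97.27 253.9
51 0.03 97.36 253.9
49 0.023 101.37 254.0
49 0.03 101.63 253.9
87 [523. 521. 523. 520. 450. 353. 259. 328. 554. 670. 674. 653. 635. 622.
 557. 402. 268. 294. 295. 295. 295. 295. 295. 295. 295. 294.]
```

View pics/w6c.png

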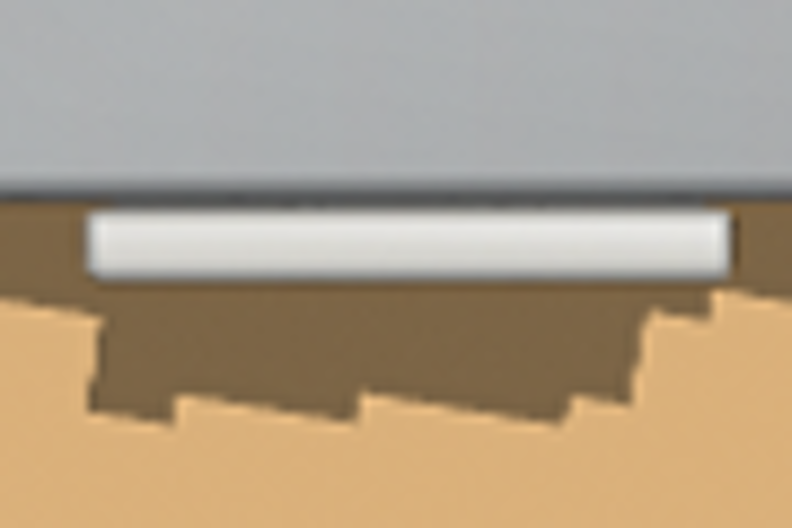

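```bash
python3 - <<'E'
from h import *
w=np.load('w6.npz'); g=w['image'].astype(int).sum(2)
th=np.radians(10.53); c,s=np.cos(th),np.sin(th); R=np.array([[c,-s],[s,c]]); pc=np.array([.5609,.0362])
jx=lambda u,v,z:((pixz(w,u,v,z)[:2]-pc)@R*1e3).round(2)
m=np.zeros(g.shape,bool); m[30:75,230:280]=g[30:75,230:280]<400
v,u=np.nonzero(m); print('spot',m.sum(),u.mean(),v.mean(),jx(u.mean(),v.mean(),.023))
print('far edge',g[0:24,225:240].mean(1).round())
print('near beside tab L',g[86:100,205:213].mean(1).round(),'R',g[86:100,297:303].mean(1).round())
for n,vv,z in(('lug90.8',90.8,.023),('lug93.3',93.3,.023),('tabin94.6',94.6,.03),('tabout101.8',101.8,.03)): print(n,jx(254,vv,z))
E
```

```text
spot 272 253.87132352941177 50.294117647058826 [ 72.99 124.01]
far edge [513. 514. 513. 515. 513. 453. 422. 477. 527. 537. 534. 534. 534. 534.
 534. 534. 534. 534. 534. 534. 534. 535. 535. 535.]
near beside tab L [530. 529. 526. 528. 527. 460. 361. 243. 270. 297. 295. 295. 295. 295.] R [517. 517. 514. 514. 513. 441. 352. 249. 286. 296. 295. 294. 295. 294.]
lug90.8 [ 54.13 123.97]
lug93.3 [ 52.92 123.97]
tabin94.6 [ 52.29 123.94]
tabout101.8 [ 48.92 123.94]
```

Emit:
{"op": "step_arm", "data": {
  "increments": [
    {"tx": 15, "ty": 2.8, "tz": -20, "ax": 0, "ay": 0, "az": 0, "claw": -1},
    {"tx": 10, "ty": 1.9, "tz": -11, "ax": 0, "ay": 0, "az": 0, "claw": -1},
    {"tx": 15, "ty": 2.8, "tz": 0, "ax": 0, "ay": 0, "az": 0, "claw": -1},
    {"tx": 12, "ty": 2.2, "tz": 0, "ax": 0, "ay": 0, "az": 0, "claw": -1},
    {"tx": 5, "ty": 0.9, "tz": 0, "ax": 0, "ay": 0, "az": 0, "claw": -1},
    {"tx": 2, "ty": 0.4, "tz": 0, "ax": 0, "ay": 0, "az": 0, "claw": -1},
    {"tx": 1, "ty": 0.2, "tz": 0, "ax": 0, "ay": 0, "az": 0, "claw": -1},
    {"tx": 1, "ty": 0.2, "tz": 0, "ax": 0, "ay": 0, "az": 0, "claw": -1},
    {"tx": 1, "ty": 0.2, "tz": 0, "ax": 0, "ay": 0, "az": 0, "claw": -1},
    {"tx": 0, "ty": 0, "tz": 0, "ax": 0, "ay": 0, "az": 0, "claw": -1},
    {"tx": 0, "ty": 0, "tz": 0, "ax": 0, "ay": 0, "az": 0, "claw": -1}
  ]
}}

```text
time_s: 21.15
tcp_pos: [0.5777, 0.1659, 0.0286]
eef_rot: [180.0, 0.0, 10.5]
contact_force: [-3.1, -1.3, 2.4]
gripper_width: 0.0008
```

Emit:
{"op": "step_arm", "data": {
  "increments": [
    {"tx": 1, "ty": 0.2, "tz": 0, "ax": 0, "ay": 0, "az": 0, "claw": -1},
    {"tx": 1, "ty": 0.2, "tz": 0, "ax": 0, "ay": 0, "az": 0, "claw": -1},
    {"tx": 0, "ty": 0, "tz": 0, "ax": 0, "ay": 0, "az": 0, "claw": -1},
    {"tx": 0, "ty": 0, "tz": 0, "ax": 0, "ay": 0, "az": 0, "claw": -1}
  ]
}}

```text
time_s: 21.55
tcp_pos: [0.5779, 0.1656, 0.0282]
eef_rot: [180.0, 0.2, 10.5]
contact_force: [-9.5, 0.7, 5.7]
gripper_width: 0.0003
```

Emit:
{"op": "step_arm", "data": {
  "increments": [
    {"tx": 1, "ty": 0.2, "tz": 0, "ax": 0, "ay": 0, "az": 0, "claw": -1},
    {"tx": 1, "ty": 0.2, "tz": 0, "ax": 0, "ay": 0, "az": 0, "claw": -1},
    {"tx": 0, "ty": 0, "tz": 0, "ax": 0, "ay": 0, "az": 0, "claw": -1},
    {"tx": 0, "ty": 0, "tz": 0, "ax": 0, "ay": 0, "az": 0, "claw": -1}
  ]
}}

```text
time_s: 21.95
tcp_pos: [0.578, 0.1654, 0.0279]
eef_rot: [179.9, 0.4, 10.4]
contact_force: [-15.9, 0.1, 10.5]
gripper_width: 0.0005
```

Emit:
{"op": "step_arm", "data": {
  "increments": [
    {"tx": 0.5, "ty": 0.1, "tz": 0, "ax": 0, "ay": 0, "az": 0, "claw": -1},
    {"tx": 0, "ty": 0, "tz": 0, "ax": 0, "ay": 0, "az": 0, "claw": -1},
    {"tx": 0, "ty": 0, "tz": 0, "ax": 0, "ay": 0, "az": 0, "claw": -1}
  ]
}}

```text
time_s: 22.25
tcp_pos: [0.578, 0.1654, 0.0279]
eef_rot: [179.9, 0.5, 10.4]
contact_force: [-17.6, 1.3, 12.5]
gripper_width: 0.0001
```

Emit:
{"op": "step_arm", "data": {
  "increments": [
    {"tx": -22, "ty": -4, "tz": 0, "ax": 0, "ay": 0, "az": 0, "claw": -1},
    {"tx": -2, "ty": 0, "tz": 30, "ax": 0, "ay": 0, "az": 0, "claw": -1},
    {"tx": 0, "ty": 0, "tz": 30, "ax": 0, "ay": 0, "az": 0, "claw": -1},
    {"tx": 25, "ty": 4.5, "tz": 0, "ax": 0, "ay": 0, "az": 0, "claw": -1},
    {"tx": 27, "ty": 4.8, "tz": 0, "ax": 0, "ay": 0, "az": 0, "claw": -1},
    {"tx": 0, "ty": 0, "tz": 0, "ax": 0, "ay": 0, "az": 0, "claw": -1},
    {"tx": 0, "ty": 0, "tz": 0, "ax": 0, "ay": 0, "az": 0, "claw": -1}
  ]
}}

```text
time_s: 22.95
tcp_pos: [0.6109, 0.1721, 0.0881]
eef_rot: [180.0, 0.0, 10.5]
contact_force: [-0.2, 0.8, -0.7]
gripper_width: 0.0005
```

Emit:
{"op": "step_arm", "data": {
  "increments": [
    {"tx": 1, "ty": 0.5, "tz": -28, "ax": 0, "ay": 0, "az": 0, "claw": -1},
    {"tx": 0, "ty": 0, "tz": -14, "ax": 0, "ay": 0, "az": 0, "claw": -1},
    {"tx": 0, "ty": 0, "tz": -3, "ax": 0, "ay": 0, "az": 0, "claw": -1},
    {"tx": 0, "ty": 0, "tz": -2, "ax": 0, "ay": 0, "az": 0, "claw": -1},
    {"tx": 0, "ty": 0, "tz": 0, "ax": 0, "ay": 0, "az": 0, "claw": -1},
    {"tx": 0, "ty": 0, "tz": 0, "ax": 0, "ay": 0, "az": 0, "claw": -1}
  ]
}}

```text
time_s: 23.55
tcp_pos: [0.611, 0.1724, 0.0423]
eef_rot: [180.0, 0.0, 10.5]
contact_force: [-1.7, -1.3, 2.7]
gripper_width: 0.0003
```

Emit:
{"op": "step_arm", "data": {
  "increments": [
    {"tx": 0, "ty": 0, "tz": -1, "ax": 0, "ay": 0, "az": 0, "claw": -1},
    {"tx": 0, "ty": 0, "tz": 0, "ax": 0, "ay": 0, "az": 0, "claw": -1},
    {"tx": 0, "ty": 0, "tz": 0, "ax": 0, "ay": 0, "az": 0, "claw": -1}
  ]
}}

```text
time_s: 23.85
tcp_pos: [0.6113, 0.1725, 0.0418]
eef_rot: [180.0, 0.0, 10.5]
contact_force: [-5.8, -0.8, 10.9]
gripper_width: 0.0006
```

Emit:
{"op": "step_arm", "data": {
  "increments": [
    {"tx": 0, "ty": 0, "tz": 20, "ax": 0, "ay": 0, "az": 0, "claw": -1},
    {"tx": 0, "ty": 0, "tz": 40, "ax": 0, "ay": 0, "az": 0, "claw": -1},
    {"tx": 0, "ty": 0, "tz": 40, "ax": 0, "ay": 0, "az": 0, "claw": -1},
    {"tx": -15, "ty": 15, "tz": 40, "ax": 0, "ay": 0, "az": 0, "claw": -1},
    {"tx": -25, "ty": 30, "tz": 25, "ax": 0, "ay": 0, "az": 0, "claw": -1},
    {"tx": -25, "ty": 30, "tz": 25, "ax": 0, "ay": 0, "az": 0, "claw": -1},
    {"tx": -25, "ty": 30, "tz": 10, "ax": 0, "ay": 0, "az": 0, "claw": -1},
    {"tx": -25, "ty": 40, "tz": 0, "ax": 0, "ay": 0, "az": 0, "claw": -1},
    {"tx": -25, "ty": 40, "tz": 0, "ax": 0, "ay": 0, "az": 0, "claw": -1},
    {"tx": -25, "ty": 40, "tz": 0, "ax": 0, "ay": 0, "az": 0, "claw": -1},
    {"tx": 0, "ty": 0, "tz": 0, "ax": 0, "ay": 0, "az": 0, "claw": -1},
    {"tx": 0, "ty": 0, "tz": 0, "ax": 0, "ay": 0, "az": 0, "claw": -1}
  ]
}}

```text
time_s: 25.05
tcp_pos: [0.4459, 0.3987, 0.2406]
eef_rot: [180.0, -0.0, 10.6]
contact_force: [-0.4, -0.2, 0.2]
gripper_width: 0.0007
```

```bash
python3 - <<'E'
from h import *
s=snap('scene','s9'); d=snap('side','d9'); print(r.get_state()['tcp_pos'],r.get_state()['contact_force'])
for f,a in(('s1',s),('d1',d)):
    o=np.load(f+'.npz')['image']; g=cv2.absdiff(o,a['image']).max(2)
    m=cv2.morphologyEx((g>40).astype(np.uint8),cv2.MORPH_OPEN,np.ones((2,2),np.uint8))
    n,_,st,_=cv2.connectedComponentsWithStats(m); print(f,[tuple(x) for x in st[1:] if x[4]>5])
cv2.imwrite('pics/s9c.png',np.hstack([cv2.resize(s['image'][165:250,212:342],(400,262)),cv2.resize(d['image'][165:250,190:320],(400,262))]))
E
```

```text
[0.4468934  0.39726192 0.24061337] [0.54861865 0.01296392 0.54658751]
s1 [(np.int32(415), np.int32(0), np.int32(18), np.int32(56), np.int32(480)), (np.int32(438), np.int32(0), np.int32(2), np.int32(3), np.int32(6)), (np.int32(431), np.int32(0), np.int32(19), np.int32(59), np.int32(480)), (np.int32(458), np.int32(0), np.int32(17), np.int32(27), np.int32(172)), (np.int32(481), np.int32(0), np.int32(31), np.int32(24), np.int32(504)), (np.int32(431), np.int32(6), np.int32(7), np.int32(22), np.int32(51)), (np.int32(505), np.int32(45), np.int32(7), np.int32(14), np.int32(65)), (np.int32(438), np.int32(58), np.int32(31), np.int32(9), np.int32(170)), (np.int32(413), np.int32(60), np.int32(11), np.int32(7), np.int32(35)), (np.int32(425), np.int32(65), np.int32(10), np.int32(4), np.int32(27)), (np.int32(406), np.int32(68), np.int32(24), np.int32(26), np.int32(385)), (np.int32(440), np.int32(69), np.int32(23), np.int32(6), np.int32(94)), (np.int32(396), np.int32(91), np.int32(84), np.int32(77), np.int32(1146)), (np.int32(375), np.int32(101), np.int32(12), np.int32(8), np.int32(43)), (np.int32(4
[... 3174 characters left out ...]
125), np.int32(11), np.int32(12), np.int32(81)), (np.int32(87), np.int32(141), np.int32(104), np.int32(37), np.int32(1448)), (np.int32(67), np.int32(145), np.int32(19), np.int32(12), np.int32(142)), (np.int32(157), np.int32(150), np.int32(3), np.int32(3), np.int32(8)), (np.int32(59), np.int32(157), np.int32(5), np.int32(6), np.int32(14)), (np.int32(242), np.int32(179), np.int32(4), np.int32(7), np.int32(23)), (np.int32(0), np.int32(187), np.int32(22), np.int32(11), np.int32(174)), (np.int32(77), np.int32(191), np.int32(7), np.int32(6), np.int32(32)), (np.int32(2), np.int32(198), np.int32(23), np.int32(20), np.int32(272)), (np.int32(0), np.int32(238), np.int32(12), np.int32(8), np.int32(73))]
```

View pics/s9c.png

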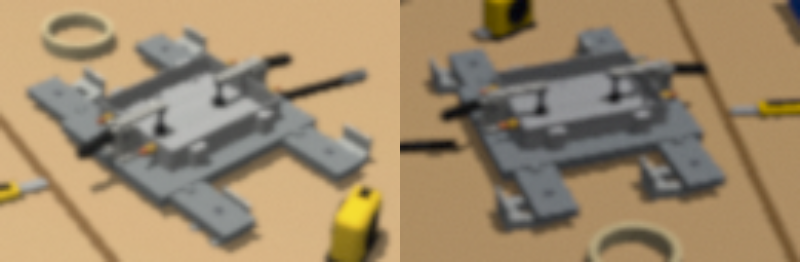

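Within the jig area, only the far-left shim has changed. The other differences are the arm and its shadow. The tab is flush with the lug, and the jig and the loose items have not moved. The tool is clear, so I'm handing in.

```bash
python3 -c "
from plant import r
print(r.close_job())"
```

```text
the job is handed in; nothing more can be done
None
```

The loose lug was the far left one. I pressed its shim in until it stopped solid, and the lug now sits solid.

- **Finding it:** I pressed near left, near right and far right first. All three held solid at 14–33 N (near right at about 12 N). Far left sank about 4.4 mm by 7 N.
- **Pressing the shim:** It slid in at about 1–2 N and then stopped dead. I pushed against the stop three times, up to 17.6 N, with no further travel. In close-up the tab looks flat against the lug. The images put the gap at 0.1–0.5 mm, which is about what they can resolve.
- **Pressing the lug again:** I did this twice, the second time after the last push on the shim. It held at about 11 N, at nearly the same height as the other lugs. It sat about 0.4 mm lower than they did under similar load, so it is slightly softer than the solid three.
- **Final check:** Comparing pictures from before and after showed no shift of the jig or the things around it. Only the far left shim changed. The arm finished well clear with no contact force beyond sensor noise, at about 25 s.

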